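# Pair four fired planters with their saucers

## Robot

A 6-joint arm with a two-finger parallel gripper is mounted at the origin on the work surface. World frame = base frame: x ahead of the robot, y to its left, z up, the work surface at z = 0. Lengths are in mm, angles in degrees, forces in N, time in s.
With the tool pointing down it reaches from about 300 to 850 mm from the base axis. Payload 4.2 kg.
Tool frame: the origin (TCP) lies midway between the tips of the shut fingers; the grasp point (between the pads) lies 19 mm behind it; x points along the fingers, y is the direction in which the jaws open and shut, and the axes are right-handed (so a half turn about x gives the same grasp; the last joint's range is limited). The gripper opens to 91 mm and grips with 3 to 60 N. Pads are 32 mm wide; open, the fingers measure 118 mm over their backs; the gripper's body (76 mm by 178 mm) begins 60 mm behind the grasp point.
Start: joints at [72.88, 18.312, 89.639, -0, 72.044, -1.146], TCP at [158.243, 552.813, 213.976] pointing down, gripper open.
Joint ranges: [-177.97, 177.97], [-48.28, 115.42], [12.27, 149.76], [-77.06, 257.06], [2.81, 150.46], [-146.56, 146.56]. Speed limits (degrees/s): [147.25, 147.25, 180, 180, 180, 180].

## Interface

Orientations are given as [roll, pitch, yaw] about the fixed x, y, z axes, in that order (R = Rz(yaw) Ry(pitch) Rx(roll)).
In Python, from workcell import env gives the robot as it stands.
- The arm moves only by the shell command python3 -m handwheel 'ROWS' [FORCE]. ROWS is text: rows parted by semicolons, each of 7 numbers parted by spaces: the turn, a rotation vector about the tool's x, y, z in degrees, then the shift along the tool's x, y, z in m, then the finger opening in m, from 0 to 0.0912. In form: rx ry rz x y z grip; .... A call has 1 to 12 rows; each row is the pose to reach, as a shift and turn from the pose commanded when the call began, along the tool's axes at that moment; what a row does not reach only later rows make up. A row lasts 1/12 s, in which the tool goes at most 41.7 mm and 7.16 degrees, less where a joint would pass 70% of its speed; a pose out of reach is approached as far as the arm can. A call with a gripper value outside its range is refused whole. The fingers move at their own pace and stop on an object; FORCE is the grip in N (left out, the last holds). Time passes only in rows, so rows that repeat a pose let the fingers close. It gives the time, the measured TCP pose, the force and the opening at its end, in the units of the state.
- env.state(): the state, without advancing time (a new reading comes with each control period).
- env.grab_frame(name): name is "side" or "top"; returns the picture (400x640x3 uint8, red, green, blue); there is no depth.
- env.get_calibration(name): a dict with "mtx" (3x3 intrinsics, pixels), "T" (4x4, takes a point from camera to world coordinates). Camera axes: x right, y up, looking along -z (the intrinsics and any distortion apply to the point x, -y, -z); pixel columns grow to the right and rows downward; lengths in mm; the calibration is good to about 2 mm. A picture is of the moment at which its call begins. get_calibration takes no time and is no camera call.
- env.job_done(): hands the job in, once; it reports no verdict.
The state is a dict: "time_s": time; "qpos": joint angles; "qvel": joint speeds; "effort": joint torques, N m; "ee_pos": TCP position; "ee_rot": TCP orientation; "force": force on the tool from outside, world axes, zero at the start; "torque": the same for the moment, N m; "gripper_width": finger opening in mm.
Only numpy, scipy, OpenCV 4.12 (cv2) and the standard library are available. Lean on these libraries where they do the work, as an engineer would, in place of code of your own. Each camera call takes 0.05 s, during which the arm holds its last target. There are 200 camera calls.

## Task

Four empty terracotta planters (a large round, a small round, a square and an oblong one) and their four saucers stand mixed up on the pottery bench. Stand each planter upright in the middle of the saucer of its own shape and size, the square and the oblong one with their sides in line with the saucer's, setting each down gently without dropping it. Leave the saucers where they are, and do not disturb the mug and the glaze jar.

Things in the scene. Friction and masses are not known exactly. Their poses are not given: they have to be found in the camera images.
- pot_large: The large round planter: open terracotta pot, straight-sided cylinder, 64 mm across and 66 mm tall, wall 5 mm, a small drain hole drawn dark in its floor (as in all the planters), no handle, about 0.16 kg. Origin: centre of its underside; z up.
- pot_small: The small round planter: open terracotta pot, straight-sided cylinder, 44 mm across and 46 mm tall, wall 5 mm, no handle, about 0.07 kg. Origin: centre of its underside; z up.
- pot_square: The square planter: open terracotta pot, upright sides, 52 x 52 mm and 56 mm tall, wall 5 mm, about 0.14 kg. Origin: centre of its underside; z up. x and y are square to its sides.
- pot_oblong: The oblong planter: open terracotta pot, upright sides, 86 mm long (x) by 46 mm wide (y) and 50 mm tall, wall 5 mm, about 0.16 kg. Origin: centre of its underside; z up.
- saucer_large: Saucer of the large round planter: loose shallow round terracotta dish, 98 mm across, rim 12 mm tall and 4 mm thick, its floor 5 mm above its underside, 0.20 kg. Origin: centre of its underside; z up. Starts empty, standing on the table, at any yaw.
- saucer_small: Saucer of the small round planter: loose shallow round terracotta dish, 78 mm across, rim 12 mm tall and 4 mm thick, its floor 5 mm above its underside, 0.13 kg. Origin: centre of its underside; z up. Starts empty, standing on the table, at any yaw.
- saucer_square: Saucer of the square planter: loose shallow terracotta dish, 86 x 86 mm outside, rim 12 mm tall and 4 mm thick, its floor 5 mm above its underside, 0.20 kg. Origin: centre of its underside; z up. x and y are square to its sides. Starts empty, standing on the table, at any yaw.
- saucer_oblong: Saucer of the oblong planter: loose shallow terracotta dish, 120 mm long (x) by 80 mm wide (y) outside, rim 12 mm tall and 4 mm thick, its floor 5 mm above its underside, 0.25 kg. Origin: centre of its underside; z up. Starts empty, standing on the table, at any yaw.
- mug: A bystander, to be left alone: terracotta mug with a handle standing out about 30 mm on its +y side, 70 mm across, 78 mm tall. Origin: centre of its underside; z up.
- glaze_jar: A bystander, to be left alone: plastic glaze jar, round, closed by a white cap, 56 mm across, 70 mm tall. Origin: centre of its underside; z up.
Mind the look-alikes: they are no part of the job. Leave any green look-alike of the saucer_oblong alone.

How it is judged (in metres and radians):
At the end, for the whole second after the job is handed in: Each planter stands upright (within 0.1 rad) and at rest on the floor of its own saucer, centre within 15 mm of the saucer's centre; the square and oblong ones turned no more than 0.26 rad from their saucer's sides; none is held (horizontal distance between pot_large and saucer_large below 0.015 m and z of pot_large in the frame of saucer_large between 0.002 and 0.008 m and angle between each of pot_large, saucer_large, pot_small, saucer_small, pot_square, saucer_square, pot_oblong, saucer_oblong's own z axis and vertical below 0.1 rad and linear speed of each of pot_large, pot_small, pot_square, pot_oblong below 0.02 m/s and angular speed of each of pot_large, pot_small, pot_square, pot_oblong below 0.2 rad/s and contact force between each of pot_large, pot_small, pot_square, pot_oblong and the fingers below 0.1 N and horizontal distance between pot_small and saucer_small below 0.015 m and z of pot_small in the frame of saucer_small between 0.002 and 0.008 m and horizontal distance between pot_square and saucer_square below 0.015 m and z of pot_square in the frame of saucer_square between 0.002 and 0.008 m and (angle between the x axis of pot_square and the x axis of saucer_square, either way round below 0.26 rad or angle between the x axis of pot_square and the y axis of saucer_square, either way round below 0.26 rad) and horizontal distance between pot_oblong and saucer_oblong below 0.015 m and z of pot_oblong in the frame of saucer_oblong between 0.002 and 0.008 m and angle between the x axis of pot_oblong and the x axis of saucer_oblong, either way round below 0.26 rad); the robot touches nothing.
It fails at once if a planter is dropped or knocked over (it moves faster than 0.6 m/s with no part of the robot touching it) ((contact force between pot_large and the fingers below 0.05 N and contact force between pot_large and the arm below 0.05 N and linear speed of pot_large above 0.6 m/s) or (contact force between pot_small and the fingers below 0.05 N and contact force between pot_small and the arm below 0.05 N and linear speed of pot_small above 0.6 m/s) or (contact force between pot_square and the fingers below 0.05 N and contact force between pot_square and the arm below 0.05 N and linear speed of pot_square above 0.6 m/s) or (contact force between pot_oblong and the fingers below 0.05 N and contact force between pot_oblong and the arm below 0.05 N and linear speed of pot_oblong above 0.6 m/s)).
It fails at once if a saucer is shifted by more than 40 mm (distance of any of saucer_large, saucer_small, saucer_square, saucer_oblong from where it was at the start of the episode above 0.04 m).
It fails at once if the mug is shifted by more than 30 mm or tipped (distance of mug from where it was at the start of the episode above 0.03 m or angle between mug's own z axis and vertical above 0.4 rad).
It fails at once if the glaze jar is shifted by more than 30 mm or tipped (distance of glaze_jar from where it was at the start of the episode above 0.03 m or angle between glaze_jar's own z axis and vertical above 0.4 rad).
It also fails if it takes over 128 s, if anything falls off the work surface, if the arm or the gripper's body presses on something with over 40 N, if the wrist force passes 120 N, or if a joint passes its speed limit or range.

## Working session

There is one attempt and no reset: what is moved stays moved. The work goes in short steps, Python scripts to look and compute and a shell command to move; the robot and the scene stay as the last step left them, time stands still between calls to the robot, and variables do not carry over. Pictures are saved under pics/ and viewed, on a budget of 14 in all, crops included, one or two more only if the job needs it, and the job is handed in when it is done.

```bash
ls; mkdir -p pics
python3 - <<'E'
from workcell import env
import cv2
for n in("top","side"):
    f=env.grab_frame(n); cv2.imwrite(f"pics/{n}0.png",cv2.cvtColor(f,cv2.COLOR_RGB2BGR))
    c=env.get_calibration(n); print(n,{k:(v.round(3).tolist() if hasattr(v,'round') else v) for k,v in c.items()})
print(env.state())
E
```

```text
pics
top {'mtx': [[398.864, 0.0, 316.28], [0.0, 398.864, 201.1], [0.0, 0.0, 1.0]], 'T': [[-0.019, 0.991, -0.131, 361.156], [-0.999, -0.016, 0.027, 38.634], [0.025, 0.132, 0.991, 1073.965], [0.0, 0.0, 0.0, 1.0]]}
side {'mtx': [[468.954, 0.0, 319.97], [0.0, 468.954, 202.142], [0.0, 0.0, 1.0]], 'T': [[0.701, 0.358, -0.617, -457.72], [-0.713, 0.373, -0.594, -904.0], [0.017, 0.856, 0.517, 831.086], [0.0, 0.0, 0.0, 1.0]]}
{'time_s': 0.1, 'qpos': array([ 7.28795578e+01,  1.83481080e+01,  8.96997567e+01, -9.81407580e-04,
        7.20420847e+01, -1.14622469e+00]), 'qvel': array([ 0.06050772, -0.11456696, -0.22721694, -0.01162765,  0.0710605 ,
       -0.05726371]), 'effort': array([-1.12733760e-04, -4.13327444e+01, -2.32509917e+01,  7.29114725e-02,
        4.22746944e-02, -4.50908806e-05]), 'ee_pos': array([158.11951685, 552.37018355, 213.20072777]), 'ee_rot': array([ -90.55186893,   89.91004573, -106.52578312]), 'force': array([-0.15736594,  0.26417141, -0.52326168]), 'torque': array([-0.00116464, -0.04116931, -0.04199898]), 'gripper_width': 91.24829396040731}
```

View pics/top0.png

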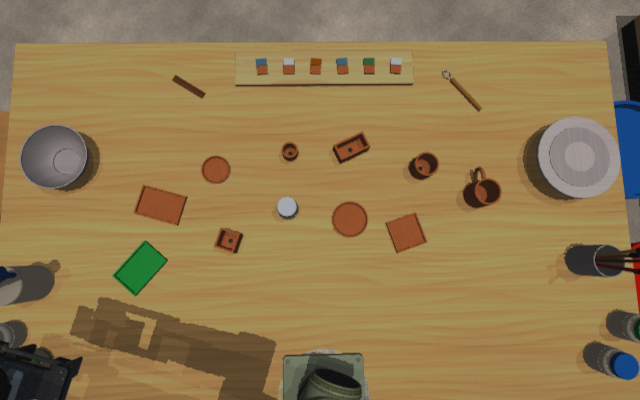

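View pics/side0.png

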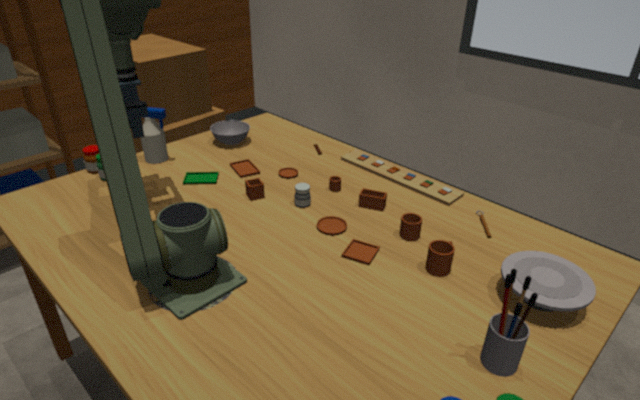

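The planters in the top view: small round (290,151), oblong (351,148), large round (424,165; the mug with its handle is at 482,190), and square (229,240). The saucers: small (216,169), oblong (161,204; the green look-alike at 140,267 is excluded), large (350,219), and square (406,232). The jar is at (287,207). Next I fit each object's silhouette and check it in a crop.

```bash
cat > h.py <<'E'
import numpy as np, cv2
from scipy.optimize import minimize
from workcell import env
def proj(n,P):
    c=env.get_calibration(n); T=np.array(c["T"]); K=np.array(c["mtx"])
    p=(np.asarray(P,float)-T[:3,3])@T[:3,:3]; p=p*[1,-1,-1]
    q=p@K.T; return q[:,:2]/q[:,2:]
def unproj(n,uv,z):
    c=env.get_calibration(n); T=np.array(c["T"]); K=np.array(c["mtx"])
    d=np.linalg.solve(K,[uv[0],uv[1],1])*[1,-1,-1]; d=T[:3,:3]@d
    return T[:3,3]+d*(z-T[2,3])/d[2]
M={'pot_large':(64,0,66),'pot_small':(44,0,46),'pot_square':(52,52,56),'pot_oblong':(86,46,50),
 'saucer_large':(98,0,12),'saucer_small':(78,0,12),'saucer_square':(86,86,12),'saucer_oblong':(120,80,12)}
def outline(name,x,y,yaw,z0=0):
    a,b,h=M[name]
    if b==0: t=np.linspace(0,2*np.pi,40); o=np.c_[a/2*np.cos(t),a/2*np.sin(t)]
    else: o=np.array([[1,1],[-1,1],[-1,-1],[1,-1]])*[a/2,b/2]
    c,s=np.cos(np.radians(yaw)),np.sin(np.radians(yaw)); o=o@np.array([[c,s],[-s,c]])+[x,y]
    return [np.c_[o,np.full(len(o),z0+z)] for z in (0,h)]
def hull(n,name,p,z0=0):
    return cv2.convexHull(proj(n,np.vstack(outline(name,*p,z0))).astype(np.float32))[:,0]
def mask(n,f):
    f=cv2.GaussianBlur(f,(3,3),0).astype(float)+1
    return ((f[...,0]/f[...,1]>1.65)&(f[...,0]>25)).astype(np.uint8)
def fit(n,name,uv,f,yaws=range(0,180,15),z0=0):
    m=mask(n,f); S=4; u0,v0=int(uv[0])-30,int(uv[1])-30
    k,l,st,_=cv2.connectedComponentsWithStats(m); w=l[v0:v0+60,u0:u0+60]
    lab=l[int(uv[1]),int(uv[0])]
    if lab==0: v=w[24:36,24:36]; v=v[v>0]; lab=np.bincount(v).argmax()
    c=cv2.findContours((w==lab).astype(np.uint8),0,2)[0][0]
    w=(cv2.resize((w==lab).astype(np.float32),None,fx=S,fy=S,interpolation=cv2.INTER_LINEAR)>.5).astype(np.uint8)
    cs=cv2.findContours(w,0,2)[0]; w[:]=0; cv2.fillPoly(w,[cv2.convexHull(max(cs,key=cv2.contourArea))],1)
    def cost(p):
        h=(hull(n,name,p,z0)-[u0,v0]+.5)*S-.5; r=np.zeros_like(w); cv2.fillPoly(r,[np.round(h*16).astype(np.int32)],1,shift=4)
        return 1-(r&w).sum()/max(1,(r|w).sum())
    x,y,_=unproj(n,uv,z0+M[name][2]/2)
    best=min((minimize(cost,[x,y,a],method='Nelder-Mead',options=dict(initial_simplex=[[x,y,a],[x+8,y,a],[x,y+8,a],[x,y,a+10]])) for a in (yaws if M[name][1] else [0])),key=lambda r:r.fun)
    return best.x,best.fun
E
cat > m0.py <<'E'
from h import *
PX={'pot_large':(424,165),'pot_small':(290,151),'pot_square':(229,240),'pot_oblong':(351,148),
'saucer_large':(350,219),'saucer_small':(216,169),'saucer_square':(406,232),'saucer_oblong':(161,204)}
f=env.grab_frame("top"); s=env.grab_frame("side")
big=cv2.resize(cv2.cvtColor(f,4),None,fx=4,fy=4,interpolation=cv2.INTER_CUBIC)
bs=cv2.resize(cv2.cvtColor(s,4),None,fx=3,fy=3,interpolation=cv2.INTER_CUBIC)
for k,uv in PX.items():
    p,c=fit("top",k,uv,f); print(k,p.round(1),round(c,3))
    for n,im,S in(("top",big,4),("side",bs,3)):
        for o in outline(k,*p):
            cv2.polylines(im,[np.round((proj(n,o)+.5)*S).astype(np.int32)],True,(255,255,0),1)
for n,uv,z in(("jar",(287,207),70),("mug",(482,187),78)): print(n,unproj("top",uv,z))
cv2.imwrite("pics/a.png",np.vstack([big[500:1050,460:1060],]))
cv2.imwrite("pics/b.png",big[500:1050,1060:1760][:, :800])
cv2.imwrite("pics/c.png",bs[450:850,650:1380])
E
python3 m0.py
```

```text
pot_large [ 588.2 -275.7   12.1] 0.202
pot_small [637.7  77.9  10. ] 0.289
pot_square [401.6 239.9  73.4] 0.139Traceback (most recent call last):
  File "m0.py", line 8, in <module>
    p,c=fit("top",k,uv,f); print(k,p.round(1),round(c,3))
        ~~~^^^^^^^^^^^^^^
  File "h.py", line 37, in fit
    best=min((minimize(cost,[x,y,a],method='Nelder-Mead',options=dict(initial_simplex=[[x,y,a],[x+8,y,a],[x,y+8,a],[x,y,a+10]])) for a in (yaws if M[name][1] else [0])),key=lambda r:r.fun)
  File "h.py", line 37, in <genexpr>
    best=min((minimize(cost,[x,y,a],method='Nelder-Mead',options=dict(initial_simplex=[[x,y,a],[x+8,y,a],[x,y+8,a],[x,y,a+10]])) for a in (yaws if M[name][1] else [0])),key=lambda r:r.fun)
              ~~~~~~~~^^^^^^^^^^^^^^^^^^^^^^^^^^^^^^^^^^^^^^^^^^^^^^^^^^^^^^^^^^^^^^^^^^^^^^^^^^^^^^^^^^^^^^^^^^^^^^^^^^^^^^^^^^
    res = _minimize_neldermead(fun, x0, args, callback, bounds=bounds,
                               **options)
    fsim[j] = func(sim[j])
              ~~~~^^^^^^^^
    fx = function(np.copy(x), *(wrapper_args + args))
  File "h.py", line 34, in cost
    h=(hull(n,name,p,z0)-[u0,v0]+.5)*S-.5; r=np.zeros_like(w); cv2.fillPoly(r,[np.round(h*16).astype(np.int32)],1,shift=4)
       ~~~~^^^^^^^^^^^^^
  File "h.py", line 21, in hull
    return cv2.convexHull(proj(n,np.vstack(outline(name,*p,z0))).astype(np.float32))[:,0]
                          ~~~~^^^^^^^^^^^^^^^^^^^^^^^^^^^^^^^^^^
  File "h.py", line 5, in proj
    c=env.get_calibration(n); T=np.array(c["T"]); K=np.array(c["mtx"])
ValueError: time passes only in moves, steps and waits
```

```bash
sed -i 's/c=env.get_calibration(n); //; s/T=np.array(c\["T"\]); K=np.array(c\["mtx"\])/T,K=CAL[n]/' h.py
sed -i '3a CAL={n:(np.array(c["T"]),np.array(c["mtx"])) for n in ("top","side") for c in [env.get_calibration(n)]}' h.py
python3 - <<'E'
import cv2
f=cv2.imread('pics/top0.png')[...,::-1]
for v in (165,148,240): print(v)
print(f[165,400:445].tolist()); print(f[219,325:375:2].tolist()); print(f[240,212:246].tolist())
E
python3 m0.py
```

```text
165
148
240
[[165, 138, 84], [164, 138, 83], [166, 139, 85], [165, 139, 84], [164, 135, 82], [158, 121, 73], [158, 122, 72], [152, 117, 69], [124, 94, 57], [70, 51, 35], [46, 27, 16], [46, 27, 18], [47, 28, 21], [48, 27, 19], [62, 35, 23], [109, 60, 34], [143, 78, 44], [142, 78, 42], [146, 81, 44], [147, 82, 45], [141, 78, 43], [144, 81, 44], [128, 72, 40], [126, 69, 38], [126, 68, 35], [127, 70, 36], [127, 69, 36], [126, 69, 38], [121, 66, 38], [96, 53, 31], [48, 31, 19], [44, 27, 17], [46, 25, 15], [46, 28, 19], [43, 23, 15], [47, 28, 21], [52, 30, 18], [97, 52, 29], [148, 92, 51], [161, 128, 77], [164, 132, 80], [165, 134, 82], [165, 133, 81], [165, 133, 82], [166, 135, 83]]
[[164, 142, 85], [164, 142, 85], [165, 142, 87], [155, 116, 70], [116, 64, 35], [146, 80, 41], [143, 78, 41], [144, 79, 43], [144, 80, 43], [146, 81, 44], [143, 77, 43], [143, 78, 42], [146, 80, 47], [144, 79, 43], [145, 79, 43], [146, 80, 44], [149, 81, 45], [145, 79, 39], [147, 81, 43], [145, 78, 43], [127, 69, 38], [148, 92, 52], [164, 137, 82], [164, 135, 80], [164, 135, 81]]
[[165, 142, 86], [164, 140, 85
[... 180 characters left out ...]
 [146, 79, 44], [139, 77, 42], [104, 64, 46], [45, 44, 46], [44, 43, 41], [46, 45, 46], [85, 56, 45], [145, 78, 41], [144, 79, 44], [142, 77, 43], [141, 76, 42], [121, 66, 37], [48, 25, 13], [49, 28, 16], [64, 45, 27], [117, 93, 56], [164, 135, 82], [165, 135, 82], [164, 138, 83], [164, 147, 88]]
pot_large [ 588.2 -275.7   12.1] 0.199
pot_small [637.7  77.9  10. ] 0.289
pot_square [401.7 239.6 -18.3] 0.138
pot_oblong [645.7 -85.6 117.8] 0.126
saucer_large [453.2 -78.3   3.7] 0.123
saucer_small [594.4 279.5  11.8] 0.164
saucer_square [ 413.2 -228.9  108.7] 0.074
saucer_oblong [499.9 426.7  73.8] 0.057
jar [480.03043528  85.23547313  70.        ]
mug [ 522.50200487 -413.73305648   78.        ]
```

```bash
sed -i 's/>1.65/>1.45/' h.py; python3 m0.py
```

```text
pot_large [ 589.6 -279.3    2.7] 0.071
pot_small [637.3  79.5   4.2] 0.108
pot_square [401.  240.8  72.7] 0.061
pot_oblong [646.2 -86.4 115.1] 0.028
saucer_large [452.7 -79.1   8. ] 0.025
saucer_small [594.  281.5   7.5] 0.052
saucer_square [ 414.3 -230.5   18.4] 0.02
saucer_oblong [500.2 427.3 253.1] 0.028
jar [480.03043528  85.23547313  70.        ]
mug [ 522.50200487 -413.73305648   78.        ]
```

View pics/a.png

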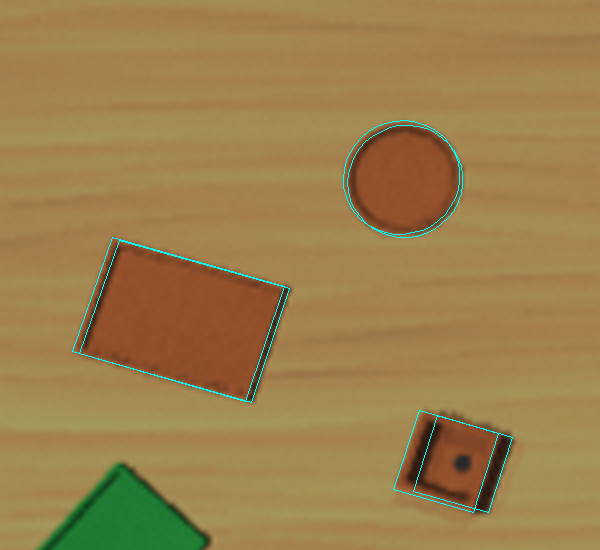

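View pics/b.png

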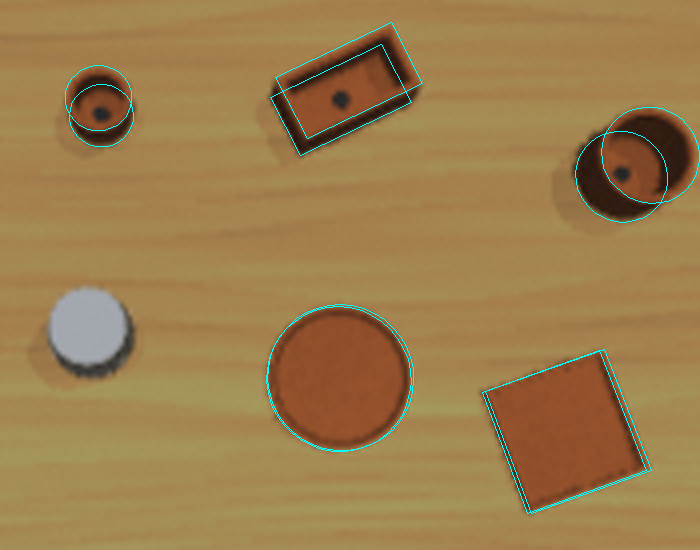

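View pics/c.png

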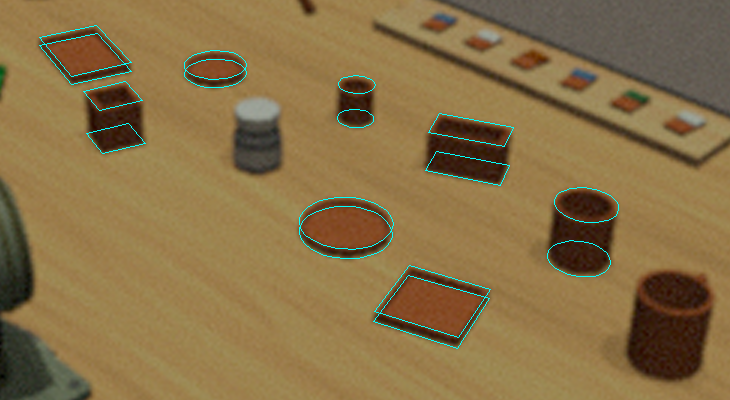

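Overlays agree with both the top and side views, every object is in reach (470–660 mm), and the green tray is excluded. The fits look good to about 3 mm. Next is a helper that turns world targets into tool-frame shifts.

```bash
cat > plan.py <<'E'
# usage: plan.py X Y Z PHI ...  (phi = world heading of tool y, mod 180)
import sys,numpy as np
from scipy.spatial.transform import Rotation as Ro
from workcell import env
s=env.state(); R=Ro.from_euler('xyz',s['ee_rot'],degrees=True); m=R.as_matrix(); p=s['ee_pos']
print('t',round(s['time_s'],2),'p',p.round(1),'phi',round(np.degrees(np.arctan2(m[1,1],m[0,1])),1),'q',s['qpos'].round(0),'F',s['force'].round(1),'w',round(s['gripper_width'],1))
a=np.array(sys.argv[1:],float).reshape(-1,4)
for x,y,z,f in a:
    d=m.T@(np.array([x,y,z])-p)/1000
    f=np.radians(f); c,sn=np.cos(f),np.sin(f)
    T=np.array([[0,c,sn],[0,sn,-c],[-1,0,0]])
    v=min((Ro.from_matrix(m.T@T@np.diag([1,k,k])).as_rotvec(degrees=True) for k in(1,-1)),key=np.linalg.norm)
    print('%.1f %.1f %.1f  %.4f %.4f %.4f'%(*v,*d),'dist',round(np.linalg.norm(d)*1000))
E
python3 plan.py 401 241 140 72.7 401 241 140 -17.3 401 241 24 -17.3
```

```text
t 0.4 p [158.2 552.7 213.9] phi 74.0 q [73. 18. 90. -0. 72. -1.] F [-0.7 -0.2  0.7] w 91.2
1.3 0.0 0.0  0.0739 -0.2329 0.3192 dist 402
-88.7 -0.0 0.0  0.0739 -0.2329 0.3192 dist 402
-88.7 -0.0 0.0  0.1899 -0.2329 0.3192 dist 438
```

```bash
python3 -m handwheel '1.3 0 0 0.0739 -0.2329 0.3192 0.0912; 1.3 0 0 0.0739 -0.2329 0.3192 0.0912; 1.3 0 0 0.0739 -0.2329 0.3192 0.0912; 1.3 0 0 0.0739 -0.2329 0.3192 0.0912; 1.3 0 0 0.0739 -0.2329 0.3192 0.0912; 1.3 0 0 0.0739 -0.2329 0.3192 0.0912; 1.3 0 0 0.0739 -0.2329 0.3192 0.0912; 1.3 0 0 0.0739 -0.2329 0.3192 0.0912; 1.3 0 0 0.0739 -0.2329 0.3192 0.0912; 1.3 0 0 0.0739 -0.2329 0.3192 0.0912; 1.3 0 0 0.0739 -0.2329 0.3192 0.0912; 1.3 0 0 0.0739 -0.2329 0.3192 0.0912' 25
python3 -m handwheel '0 0 0 0 0 0 0.0912; 0 0 0 0 0 0 0.0912; 0 0 0 0 0 0 0.0912'
python3 plan.py 401 241 24 72.7
```

```text
time_s: 1.4
ee_pos: [401.5, 240.2, 139.9]
ee_rot: [-179.3, 90.0, 163.2]
force: [0.2, 0.8, -0.5]
gripper_width: 90.9
time_s: 1.65
ee_pos: [400.5, 242.1, 140.3]
ee_rot: [70.0, 90.0, 52.9]
force: [0.2, 0.0, -0.8]
gripper_width: 91.2
t 1.65 p [400.5 242.1 140.3] phi 72.8 q [ 30.  12. 110.   0.  58. -43.] F [ 0.2  0.  -0.8] w 91.2
0.1 0.0 -0.0  0.1163 -0.0010 0.0008 dist 116
```

```bash
python3 -m handwheel '0 0 0 0.03 -0.001 0.001 0.0912; 0 0 0 0.06 -0.001 0.001 0.0912; 0 0 0 0.09 -0.001 0.001 0.0912; 0 0 0 0.116 -0.001 0.001 0.0912; 0 0 0 0.116 -0.001 0.001 0.0912; 0 0 0 0.116 -0.001 0.001 0.065; 0 0 0 0.116 -0.001 0.001 0.06; 0 0 0 0.116 -0.001 0.001 0.055; 0 0 0 0.116 -0.001 0.001 0.045; 0 0 0 0.116 -0.001 0.001 0.04; 0 0 0 0.116 -0.001 0.001 0.04; 0 0 0 0.116 -0.001 0.001 0.04' 25
python3 -m handwheel '0 0 0 0 0 0 0.04; 0 0 0 0 0 0 0.04; 0 0 0 -0.01 0 0 0.04; 0 0 0 -0.03 0 0 0.04; 0 0 0 -0.06 0 0 0.04; 0 0 0 -0.09 0 0 0.04; 0 0 0 -0.11 0 0 0.04; 0 0 0 -0.11 0 0 0.04; 0 0 0 -0.11 0 0 0.04'
python3 plan.py 414.3 -230.5 132 18.4 414.3 -230.5 34 18.4
```

```text
time_s: 2.65
ee_pos: [402.0, 239.9, 24.8]
ee_rot: [42.4, 89.9, 25.2]
force: [0.1, -1.5, 6.2]
gripper_width: 52.4
time_s: 3.4
ee_pos: [402.0, 240.0, 134.6]
ee_rot: [51.1, 89.9, 33.9]
force: [-0.5, -0.3, -2.0]
gripper_width: 52.1
t 3.4 p [402.  240.  134.6] phi 72.7 q [ 29.  13. 110.   0.  57. -43.] F [-0.5 -0.3 -2. ] w 52.1
54.3 0.0 -0.1  0.0021 -0.4456 0.1516 dist 471
54.3 0.0 -0.1  0.1001 -0.4457 0.1514 dist 481
```

```bash
python3 -m handwheel '3 0 0 0 -0.024 0.008 0.04; 8 0 0 0 -0.058 0.02 0.04; 14 0 0 0 -0.1 0.035 0.04; 20 0 0 0 -0.14 0.048 0.04; 26 0 0 0 -0.18 0.061 0.04; 32 0 0 0 -0.22 0.075 0.04; 38 0 0 0 -0.26 0.088 0.04; 44 0 0 0 -0.3 0.102 0.04; 49 0 0 0 -0.34 0.115 0.04; 52 0 0 0 -0.38 0.129 0.04; 54.3 0 0 0.001 -0.415 0.141 0.04; 54.3 0 0 0.002 -0.4456 0.1516 0.04'
python3 -m handwheel '0 0 0 0 0 0 0.04; 0 0 0 0 0 0 0.04; 0 0 0 0 0 0 0.04; 0 0 0 0 0 0 0.04'
python3 plan.py 414.3 -230.5 40 18.4 414.3 -230.5 30 18.4
```

```text
time_s: 4.4
ee_pos: [412.7, -233.0, 130.1]
ee_rot: [-135.5, 89.8, 152.8]
force: [0.8, 0.1, -1.6]
gripper_width: 52.1
time_s: 4.73
ee_pos: [413.3, -229.2, 131.0]
ee_rot: [-147.2, 89.8, 141.3]
force: [-0.5, 0.2, -1.4]
gripper_width: 51.8
t 4.73 p [ 413.3 -229.2  131. ] phi 18.5 q [-30.  13. 110.   0.  57. -49.] F [-0.5  0.2 -1.4] w 51.8
0.1 -0.1 0.1  0.0910 0.0007 0.0018 dist 91
0.1 -0.1 0.1  0.1010 0.0007 0.0018 dist 101
```

Lower to a few mm above, then slowly down until contact.

```bash
python3 -m handwheel '0 0 0 0.02 0.001 0.002 0.04; 0 0 0 0.05 0.001 0.002 0.04; 0 0 0 0.075 0.001 0.002 0.04; 0 0 0 0.09 0.001 0.002 0.04; 0 0 0 0.094 0.001 0.002 0.04; 0 0 0 0.096 0.001 0.002 0.04; 0 0 0 0.098 0.001 0.002 0.04; 0 0 0 0.099 0.001 0.002 0.04; 0 0 0 0.1 0.001 0.002 0.04; 0 0 0 0.101 0.001 0.002 0.04; 0 0 0 0.101 0.001 0.002 0.04'
python3 plan.py 414.3 -230.5 30 18.4
```

```text
time_s: 5.65
ee_pos: [415.9, -232.4, 31.4]
ee_rot: [47.3, 89.9, -24.3]
force: [-0.7, 0.8, -1.3]
gripper_width: 52.0
t 5.65 p [ 415.9 -232.4   31.4] phi 18.4 q [-31.  21. 116.   0.  42. -49.] F [-0.7  0.8 -1.3] w 52.0
0.0 0.0 -0.0  0.0014 -0.0010 -0.0023 dist 3
```

```bash
python3 -m handwheel '0 0 0 0.0005 -0.001 -0.002 0.04; 0 0 0 0.001 -0.001 -0.002 0.04; 0 0 0 0.0015 -0.001 -0.002 0.04; 0 0 0 0.002 -0.001 -0.002 0.04; 0 0 0 0.002 -0.001 -0.002 0.04'
python3 plan.py
```

```text
time_s: 6.07
ee_pos: [414.1, -230.7, 28.9]
ee_rot: [-175.0, 90.0, 113.4]
force: [0.4, 0.0, -1.0]
gripper_width: 52.0
t 6.07 p [ 414.1 -230.7   28.9] phi 18.4 q [-31.  21. 117.   0.  42. -49.] F [ 0.4  0.  -1. ] w 52.0
```

```bash
python3 -m handwheel '0 0 0 0.0005 0 0 0.04; 0 0 0 0.001 0 0 0.04; 0 0 0 0.001 0 0 0.04'
python3 -m handwheel '0 0 0 0.0005 0 0 0.04; 0 0 0 0.001 0 0 0.04; 0 0 0 0.001 0 0 0.04'
```

```text
time_s: 6.32
ee_pos: [414.1, -230.7, 28.8]
ee_rot: [71.0, 90.0, -0.6]
force: [-2.1, 1.0, 6.8]
gripper_width: 52.0
time_s: 6.57
ee_pos: [414.1, -230.7, 28.8]
ee_rot: [48.7, 90.0, -22.8]
force: [-4.0, 2.3, 15.4]
gripper_width: 51.7
```

```bash
python3 -m handwheel '0 0 0 -0.0015 0 0 0.04; 0 0 0 -0.0015 0 0 0.055; 0 0 0 -0.0015 0 0 0.058; 0 0 0 -0.0015 0 0 0.065; 0 0 0 -0.0015 0 0 0.0912; 0 0 0 -0.0015 0 0 0.0912; 0 0 0 -0.0015 0 0 0.0912'
python3 -m handwheel '0 0 0 -0.02 0 0 0.0912; 0 0 0 -0.05 0 0 0.0912; 0 0 0 -0.08 0 0 0.0912; 0 0 0 -0.11 0 0 0.0912; 0 0 0 -0.12 0 0 0.0912; 0 0 0 -0.12 0 0 0.0912'
python3 plan.py 589.6 -279.3 145 -27 589.6 -279.3 32 -27
```

```text
time_s: 7.15
ee_pos: [414.1, -230.7, 28.3]
ee_rot: [-154.2, 90.0, 134.3]
force: [0.2, 0.5, -0.5]
gripper_width: 82.0
time_s: 7.65
ee_pos: [415.9, -231.7, 151.4]
ee_rot: [42.2, 89.6, -29.3]
force: [0.4, 0.6, -1.1]
gripper_width: 91.1
t 7.65 p [ 415.9 -231.7  151.4] phi 18.4 q [-31.  12. 108.   0.  59. -49.] F [ 0.4  0.6 -1.1] w 91.1
45.4 0.2 -0.4  0.0076 0.1497 0.1000 dist 180
45.4 0.2 -0.4  0.1206 0.1492 0.0994 dist 216
```

```bash
python3 -m handwheel '7 0 0 0.001 0.03 0.02 0.0912; 14 0 0 0.002 0.06 0.04 0.0912; 21 0 0 0.004 0.09 0.06 0.0912; 28 0 0 0.006 0.12 0.08 0.0912; 35 0 0 0.0076 0.14 0.095 0.0912; 42 0 0 0.0076 0.1497 0.1 0.0912; 45.4 0 0 0.0076 0.1497 0.1 0.0912; 45.4 0 0 0.0076 0.1497 0.1 0.0912; 45.4 0 0 0.0076 0.1497 0.1 0.0912; 45.4 0 0 0.0076 0.1497 0.1 0.0912'
python3 plan.py 589.6 -279.3 32 -27
python3 - <<'E'
from h import *
f=env.grab_frame("side")
cv2.imwrite("pics/s1.png",cv2.resize(cv2.cvtColor(f,4)[120:320,280:560],None,fx=2.5,fy=2.5,interpolation=cv2.INTER_CUBIC))
E
```

```text
time_s: 8.48
ee_pos: [586.9, -278.0, 140.0]
ee_rot: [-90.1, 89.9, 153.0]
force: [0.2, -0.3, -0.2]
gripper_width: 91.1
t 8.48 p [ 586.9 -278.   140. ] phi -26.9 q [-26.  28.  85.   0.  67.   1.] F [ 0.2 -0.3 -0.2] w 91.1
0.1 -0.0 0.1  0.1079 0.0032 -0.0000 dist 108
```

View pics/s1.png

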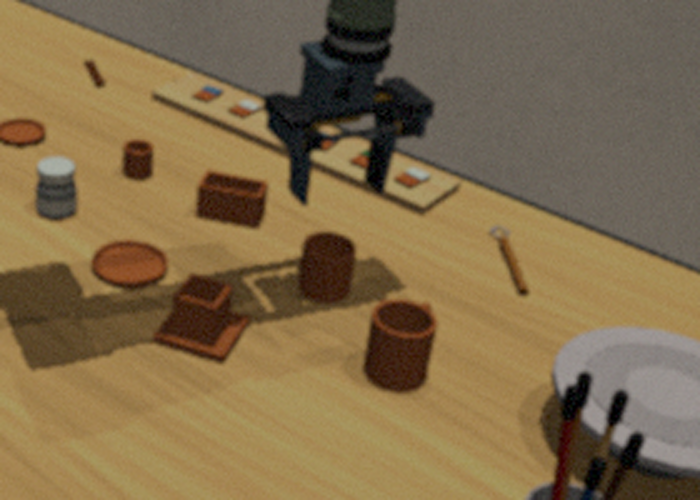

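The crop shows the square planter upright in its saucer at (203,310), with the open fingers over the large planter at (325,265). I'll descend on it now.

```bash
python3 -m handwheel '0 0 0 0.03 0.003 0 0.0912; 0 0 0 0.055 0.003 0 0.0912; 0 0 0 0.08 0.003 0 0.0912; 0 0 0 0.1 0.003 0 0.0912; 0 0 0 0.108 0.003 0 0.0912; 0 0 0 0.108 0.003 0 0.0912; 0 0 0 0.108 0.003 0 0.075; 0 0 0 0.108 0.003 0 0.068; 0 0 0 0.108 0.003 0 0.06; 0 0 0 0.108 0.003 0 0.05; 0 0 0 0.108 0.003 0 0.05; 0 0 0 0.108 0.003 0 0.05' 25
python3 -m handwheel '0 0 0 0 0 0 0.05; 0 0 0 0 0 0 0.05; 0 0 0 -0.01 0 0 0.05; 0 0 0 -0.03 0 0 0.05; 0 0 0 -0.06 0 0 0.05; 0 0 0 -0.09 0 0 0.05; 0 0 0 -0.11 0 0 0.05; 0 0 0 -0.11 0 0 0.05; 0 0 0 -0.11 0 0 0.05'
python3 plan.py 452.7 -79.1 130 -27 452.7 -79.1 37 -27
```

```text
time_s: 9.53
ee_pos: [590.5, -279.5, 34.0]
ee_rot: [112.4, 90.0, -4.6]
force: [-2.6, 1.6, 5.4]
gripper_width: 62.5
time_s: 10.28
ee_pos: [591.0, -279.9, 144.0]
ee_rot: [91.2, 89.8, -25.8]
force: [-1.1, -0.1, -2.3]
gripper_width: 62.5
t 10.28 p [ 591.  -279.9  144. ] phi -27.0 q [-26.  28.  85.   0.  67.   1.] F [-1.1 -0.1 -2.3] w 62.5
0.0 -0.0 -0.2  0.0134 -0.2144 -0.1162 dist 244
0.0 -0.0 -0.2  0.1064 -0.2146 -0.1162 dist 266
```

```bash
python3 -m handwheel '0 0 0 0 -0.012 -0.006 0.05; 0 0 0 0 -0.035 -0.019 0.05; 0 0 0 0.002 -0.065 -0.035 0.05; 0 0 0 0.004 -0.095 -0.051 0.05; 0 0 0 0.006 -0.125 -0.068 0.05; 0 0 0 0.009 -0.155 -0.084 0.05; 0 0 0 0.011 -0.18 -0.098 0.05; 0 0 0 0.013 -0.2 -0.109 0.05; 0 0 0 0.013 -0.2144 -0.1162 0.05; 0 0 0 0.013 -0.2144 -0.1162 0.05; 0 0 0 0.013 -0.2144 -0.1162 0.05; 0 0 0 0.013 -0.2144 -0.1162 0.05'
python3 plan.py 452.7 -79.1 48 -27 452.7 -79.1 38 -27
python3 - <<'E'
from h import *
f=env.grab_frame("side"); p=env.state()['ee_pos']
b=cv2.resize(cv2.cvtColor(f,4),None,fx=4,fy=4,interpolation=cv2.INTER_CUBIC)
for o in outline('pot_large',p[0],p[1],0,p[2]-34): cv2.polylines(b,[np.round((proj("side",o)+.5)*4).astype(np.int32)],True,(255,255,0),1)
u,v=(proj("side",[[p[0],p[1],p[2]]])[0]*4).astype(int)
cv2.imwrite("pics/s2.png",b[v-250:v+250,u-250:u+250])
E
```

```text
time_s: 11.28
ee_pos: [452.9, -79.5, 129.7]
ee_rot: [81.1, 89.9, -35.9]
force: [-0.4, -0.5, -1.8]
gripper_width: 62.0
t 11.28 p [452.9 -79.5 129.7] phi -27.0 q [-11.  12. 111.  -0.  56.  16.] F [-0.4 -0.5 -1.8] w 62.0
0.0 0.0 -0.1  0.0817 -0.0005 -0.0002 dist 82
0.0 0.0 -0.1  0.0917 -0.0005 -0.0002 dist 92
```

View pics/s2.png

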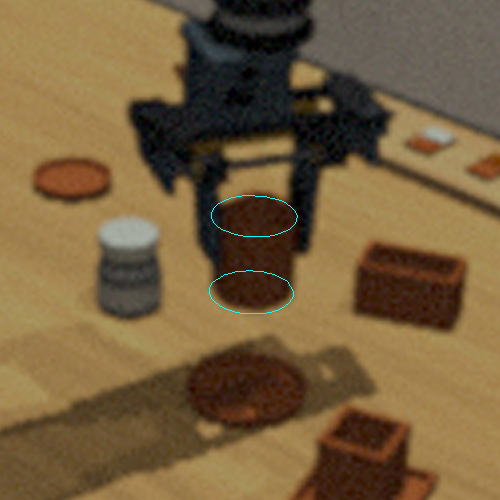

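The held planter sits within about 3 mm of the expected outline, centred at (257,250) in the crop. I'll lower it onto the large saucer.

```bash
python3 -m handwheel '0 0 0 0.02 0 0 0.05; 0 0 0 0.05 0 0 0.05; 0 0 0 0.07 0 0 0.05; 0 0 0 0.08 0 0 0.05; 0 0 0 0.083 0 0 0.05; 0 0 0 0.085 0 0 0.05; 0 0 0 0.087 0 0 0.05; 0 0 0 0.088 0 0 0.05; 0 0 0 0.089 0 0 0.05; 0 0 0 0.089 0 0 0.05'
python3 -m handwheel '0 0 0 0.0005 0 0 0.05; 0 0 0 0.001 0 0 0.05; 0 0 0 0.0015 0 0 0.05; 0 0 0 0.0015 0 0 0.05'
```

```text
time_s: 12.17
ee_pos: [452.5, -78.9, 41.4]
ee_rot: [109.4, 89.9, -7.5]
force: [-0.2, -0.1, -1.7]
gripper_width: 62.3
time_s: 12.5
ee_pos: [452.1, -78.8, 39.5]
ee_rot: [151.7, 90.0, 34.8]
force: [0.3, 1.0, -2.2]
gripper_width: 62.4
```

```bash
python3 -m handwheel '0 0 0 0.0005 0 0 0.05; 0 0 0 0.001 0 0 0.05; 0 0 0 0.001 0 0 0.05'
python3 -m handwheel '0 0 0 0.0005 0 0 0.05; 0 0 0 0.001 0 0 0.05; 0 0 0 0.001 0 0 0.05'
```

```text
time_s: 12.75
ee_pos: [452.2, -78.8, 39.0]
ee_rot: [124.5, 90.0, 7.6]
force: [-1.0, -0.4, 4.7]
gripper_width: 62.2
time_s: 13.0
ee_pos: [452.2, -78.8, 38.9]
ee_rot: [119.3, 90.0, 2.3]
force: [-3.9, 1.4, 13.5]
gripper_width: 61.9
```

```bash
python3 -m handwheel '0 0 0 -0.0015 0 0 0.05; 0 0 0 -0.0015 0 0 0.065; 0 0 0 -0.0015 0 0 0.068; 0 0 0 -0.0015 0 0 0.075; 0 0 0 -0.0015 0 0 0.0912; 0 0 0 -0.0015 0 0 0.0912; 0 0 0 -0.0015 0 0 0.0912'
python3 -m handwheel '0 0 0 -0.02 0 0 0.0912; 0 0 0 -0.05 0 0 0.0912; 0 0 0 -0.08 0 0 0.0912; 0 0 0 -0.11 0 0 0.0912; 0 0 0 -0.11 0 0 0.0912; 0 0 0 -0.11 0 0 0.0912'
python3 plan.py 646.2 -86.4 140 25.1
```

```text
time_s: 13.58
ee_pos: [452.0, -78.8, 38.8]
ee_rot: [-90.9, 90.0, 152.1]
force: [-0.1, -0.5, 0.6]
gripper_width: 90.1
time_s: 14.08
ee_pos: [453.1, -79.0, 150.3]
ee_rot: [106.9, 89.8, -10.1]
force: [-0.7, -0.5, -0.8]
gripper_width: 91.3
t 14.08 p [453.1 -79.  150.3] phi -27.0 q [-11.  11. 110.   0.  59.  16.] F [-0.7 -0.5 -0.8] w 91.3
-52.1 0.0 -0.2  0.0111 0.1754 -0.0810 dist 194
```

```bash
python3 -m handwheel '-7 0 0 0.003 0.03 -0.014 0.0912; -14 0 0 0.005 0.06 -0.028 0.0912; -21 0 0 0.008 0.09 -0.042 0.0912; -28 0 0 0.01 0.12 -0.055 0.0912; -35 0 0 0.011 0.15 -0.069 0.0912; -42 0 0 0.011 0.1754 -0.081 0.0912; -49 0 0 0.011 0.1754 -0.081 0.0912; -52.1 0 0 0.011 0.1754 -0.081 0.0912; -52.1 0 0 0.011 0.1754 -0.081 0.0912; -52.1 0 0 0.011 0.1754 -0.081 0.0912; -52.1 0 0 0.011 0.1754 -0.081 0.0912'
python3 plan.py 646.2 -86.4 23 25.1
```

```text
time_s: 15.0
ee_pos: [644.4, -86.1, 136.8]
ee_rot: [-126.9, 89.9, 168.1]
force: [-0.3, -0.9, 0.3]
gripper_width: 91.5
t 15.0 p [644.4 -86.1 136.8] phi 25.0 q [ -9.  28.  86.   0.  67. -34.] F [-0.3 -0.9  0.3] w 91.5
-0.1 -0.1 0.1  0.1138 0.0017 0.0012 dist 114
```

```bash
python3 -m handwheel '0 0 0 0.03 0.001 0.001 0.0912; 0 0 0 0.06 0.001 0.001 0.0912; 0 0 0 0.09 0.001 0.001 0.0912; 0 0 0 0.108 0.001 0.001 0.0912; 0 0 0 0.113 0.001 0.001 0.08; 0 0 0 0.113 0.001 0.001 0.07; 0 0 0 0.113 0.001 0.001 0.06; 0 0 0 0.113 0.001 0.001 0.05; 0 0 0 0.113 0.001 0.001 0.045; 0 0 0 0.113 0.001 0.001 0.035; 0 0 0 0.113 0.001 0.001 0.035; 0 0 0 0.113 0.001 0.001 0.035' 25
python3 -m handwheel '0 0 0 0 0 0 0.035; 0 0 0 0 0 0 0.035; 0 0 0 -0.01 0 0 0.035; 0 0 0 -0.03 0 0 0.035; 0 0 0 -0.06 0 0 0.035; 0 0 0 -0.09 0 0 0.035; 0 0 0 -0.11 0 0 0.035; 0 0 0 -0.11 0 0 0.035; 0 0 0 -0.11 0 0 0.035'
python3 plan.py 500.2 427.3 130 -16.9
```

```text
time_s: 16.0
ee_pos: [646.4, -86.9, 25.9]
ee_rot: [22.8, 90.0, -42.0]
force: [-0.3, -0.9, 3.6]
gripper_width: 45.8
time_s: 16.75
ee_pos: [647.1, -86.6, 136.0]
ee_rot: [64.6, 89.8, -0.3]
force: [-0.2, -0.4, -2.1]
gripper_width: 45.7
t 16.75 p [647.1 -86.6 136. ] phi 25.1 q [ -9.  28.  85.   0.  66. -34.] F [-0.2 -0.4 -2.1] w 45.7
42.0 0.0 -0.2  0.0056 0.0852 -0.5276 dist 534
```

```bash
python3 -m handwheel '2 0 0 0 0.003 -0.016 0.035; 6 0 0 0 0.008 -0.048 0.035; 11 0 0 0 0.014 -0.086 0.035; 16 0 0 0 0.02 -0.125 0.035; 21 0 0 0 0.026 -0.164 0.035; 26 0 0 0 0.033 -0.203 0.035; 31 0 0 0 0.039 -0.242 0.035; 36 0 0 0 0.045 -0.281 0.035; 40 0 0 0 0.052 -0.32 0.035; 42 0 0 0 0.058 -0.359 0.035; 42 0 0 0 0.064 -0.398 0.035; 42 0 0 0 0.07 -0.435 0.035'
python3 plan.py 500.2 427.3 130 -16.9
```

```text
time_s: 17.75
ee_pos: [522.9, 338.3, 132.6]
ee_rot: [-46.5, 89.8, -153.3]
force: [2.1, 0.4, -1.5]
gripper_width: 45.9
t 17.75 p [522.9 338.3 132.6] phi -16.9 q [32. 26. 90.  0. 64. 49.] F [ 2.1  0.4 -1.5] w 45.9
0.0 0.2 0.2  0.0025 -0.0476 -0.0786 dist 92
```

```bash
python3 -m handwheel '0 0 0 0 0 0 0.035; 0 0 0 0 0 0 0.035; 0 0 0 0 0 0 0.035'
python3 plan.py 500.2 427.3 130 -16.9 500.2 427.3 38 -16.9
```

```text
time_s: 18.0
ee_pos: [524.2, 336.2, 133.1]
ee_rot: [-35.0, 89.8, -141.9]
force: [0.4, -0.2, -1.6]
gripper_width: 46.2
t 18.0 p [524.2 336.2 133.1] phi -16.8 q [32. 26. 90. -0. 64. 48.] F [ 0.4 -0.2 -1.6] w 46.2
0.1 0.2 0.1  0.0029 -0.0493 -0.0802 dist 94
0.1 0.2 0.1  0.0949 -0.0491 -0.0805 dist 134
```

```bash
python3 -m handwheel '0 0 0 0.001 -0.016 -0.025 0.035; 0 0 0 0.002 -0.03 -0.05 0.035; 0 0 0 0.003 -0.044 -0.072 0.035; 0 0 0 0.003 -0.0493 -0.0802 0.035; 0 0 0 0.003 -0.0493 -0.0802 0.035; 0 0 0 0.003 -0.0493 -0.0802 0.035; 0 0 0 0.025 -0.0493 -0.0802 0.035; 0 0 0 0.05 -0.0493 -0.0802 0.035; 0 0 0 0.07 -0.0493 -0.0802 0.035; 0 0 0 0.082 -0.0493 -0.0804 0.035; 0 0 0 0.09 -0.0493 -0.0804 0.035; 0 0 0 0.09 -0.0493 -0.0804 0.035'
python3 plan.py 500.2 427.3 31 -16.9
```

```text
time_s: 19.0
ee_pos: [501.1, 426.4, 43.4]
ee_rot: [-29.7, 89.8, -136.7]
force: [0.1, -0.8, -1.7]
gripper_width: 45.8
t 19.0 p [501.1 426.4  43.4] phi -16.9 q [39. 34. 90. -0. 56. 56.] F [ 0.1 -0.8 -1.7] w 45.8
-0.0 0.2 0.1  0.0124 -0.0011 -0.0006 dist 12
```

```bash
python3 -m handwheel '0 0 0 0.004 -0.001 0 0.035; 0 0 0 0.007 -0.001 0 0.035; 0 0 0 0.009 -0.001 0 0.035; 0 0 0 0.01 -0.001 0 0.035; 0 0 0 0.011 -0.001 0 0.035; 0 0 0 0.011 -0.001 0 0.035'
python3 -m handwheel '0 0 0 0.0005 0 0 0.035; 0 0 0 0.001 0 0 0.035; 0 0 0 0.001 0 0 0.035'
python3 -m handwheel '0 0 0 0.0005 0 0 0.035; 0 0 0 0.001 0 0 0.035; 0 0 0 0.001 0 0 0.035'
```

```text
time_s: 19.5
ee_pos: [500.4, 428.6, 34.1]
ee_rot: [149.1, 90.0, 42.2]
force: [0.5, -0.0, -1.1]
gripper_width: 45.8
time_s: 19.75
ee_pos: [500.3, 428.5, 33.0]
ee_rot: [160.5, 90.0, 53.6]
force: [0.2, -0.3, -1.3]
gripper_width: 46.1
time_s: 20.0
ee_pos: [500.3, 428.4, 31.9]
ee_rot: [-59.6, 90.0, -166.5]
force: [0.2, -0.7, -2.0]
gripper_width: 46.2
```

```bash
python3 -m handwheel '0 0 0 0.0005 0 0 0.035; 0 0 0 0.001 0 0 0.035; 0 0 0 0.001 0 0 0.035'
python3 -m handwheel '0 0 0 0.0005 0 0 0.035; 0 0 0 0.001 0 0 0.035; 0 0 0 0.001 0 0 0.035'
```

```text
time_s: 20.25
ee_pos: [500.3, 428.4, 30.8]
ee_rot: [-49.6, 90.0, -156.5]
force: [-0.4, 0.7, -0.5]
gripper_width: 45.8
time_s: 20.5
ee_pos: [500.3, 428.4, 29.9]
ee_rot: [-172.8, 90.0, 80.3]
force: [0.5, -0.2, -1.1]
gripper_width: 45.9
```

```bash
python3 -m handwheel '0 0 0 0.0005 0 0 0.035; 0 0 0 0.001 0 0 0.035; 0 0 0 0.001 0 0 0.035'
```

```text
time_s: 20.75
ee_pos: [500.4, 428.5, 29.8]
ee_rot: [154.9, 90.0, 48.0]
force: [-1.1, -1.4, 4.6]
gripper_width: 45.9
```

```bash
python3 -m handwheel '0 0 0 0.0005 0 0 0.035; 0 0 0 0.0005 0 0 0.035; 0 0 0 0.0005 0 0 0.035'
```

```text
time_s: 21.0
ee_pos: [500.4, 428.5, 29.8]
ee_rot: [153.1, 90.0, 46.2]
force: [-1.9, -2.2, 6.8]
gripper_width: 45.7
```

Contact at the expected height. I'll release and go to the small planter.

```bash
python3 -m handwheel '0 0 0 -0.0005 0 0 0.035; 0 0 0 -0.0005 0 0 0.048; 0 0 0 -0.0005 0 0 0.052; 0 0 0 -0.0005 0 0 0.06; 0 0 0 -0.0005 0 0 0.085; 0 0 0 -0.0005 0 0 0.0912; 0 0 0 -0.0005 0 0 0.0912; 0 0 0 -0.0005 0 0 0.0912'
python3 -m handwheel '0 0 0 -0.02 0 0 0.0912; 0 0 0 -0.05 0 0 0.0912; 0 0 0 -0.08 0 0 0.0912; 0 0 0 -0.11 0 0 0.0912; 0 0 0 -0.11 0 0 0.0912; 0 0 0 -0.11 0 0 0.0912'
python3 plan.py 637.3 79.5 130 10
```

```text
time_s: 21.67
ee_pos: [500.4, 428.5, 28.8]
ee_rot: [-155.6, 90.0, 97.5]
force: [-0.4, -0.1, 0.7]
gripper_width: 82.4
time_s: 22.17
ee_pos: [501.3, 429.2, 141.3]
ee_rot: [146.7, 89.7, 39.9]
force: [-0.0, -0.5, -0.6]
gripper_width: 91.0
t 22.17 p [501.3 429.2 141.3] phi -16.9 q [40. 29. 84.  0. 67. 56.] F [-0.  -0.5 -0.6] w 91.0
-26.9 -0.2 -0.2  0.0107 0.2316 0.2952 dist 375
```

```bash
python3 -m handwheel '-4 0 0 0.001 0.023 0.03 0.0912; -8 0 0 0.002 0.047 0.06 0.0912; -12 0 0 0.004 0.071 0.09 0.0912; -16 0 0 0.005 0.094 0.12 0.0912; -20 0 0 0.006 0.118 0.15 0.0912; -24 0 0 0.008 0.141 0.18 0.0912; -26.9 0 0 0.009 0.165 0.21 0.0912; -26.9 0 0 0.0107 0.188 0.24 0.0912; -26.9 0 0 0.0107 0.212 0.27 0.0912; -26.9 0 0 0.0107 0.2316 0.2952 0.0912; -26.9 0 0 0.0107 0.2316 0.2952 0.0912; -26.9 0 0 0.0107 0.2316 0.2952 0.0912'
python3 plan.py 637.3 79.5 21 10
```

```text
time_s: 23.17
ee_pos: [635.7, 77.0, 126.4]
ee_rot: [-101.6, 89.8, 178.2]
force: [0.4, 0.4, -0.4]
gripper_width: 91.4
t 23.17 p [635.7  77.  126.4] phi 9.8 q [ 6. 28. 88.  0. 65. -4.] F [ 0.4  0.4 -0.4] w 91.4
-0.2 -0.0 0.2  0.1054 0.0024 -0.0021 dist 105
```

```bash
python3 -m handwheel '0 0 0 0.03 0.002 -0.002 0.0912; 0 0 0 0.06 0.002 -0.002 0.0912; 0 0 0 0.09 0.002 -0.002 0.0912; 0 0 0 0.103 0.002 -0.002 0.0912; 0 0 0 0.105 0.002 -0.002 0.075; 0 0 0 0.105 0.002 -0.002 0.065; 0 0 0 0.105 0.002 -0.002 0.055; 0 0 0 0.105 0.002 -0.002 0.048; 0 0 0 0.105 0.002 -0.002 0.043; 0 0 0 0.105 0.002 -0.002 0.035; 0 0 0 0.105 0.002 -0.002 0.035; 0 0 0 0.105 0.002 -0.002 0.035' 20
python3 -m handwheel '0 0 0 0 0 0 0.035; 0 0 0 0 0 0 0.035; 0 0 0 -0.01 0 0 0.035; 0 0 0 -0.03 0 0 0.035; 0 0 0 -0.06 0 0 0.035; 0 0 0 -0.09 0 0 0.035; 0 0 0 -0.11 0 0 0.035; 0 0 0 -0.11 0 0 0.035; 0 0 0 -0.11 0 0 0.035'
python3 plan.py 594 281.5 130 25 594 281.5 33 25
```

```text
time_s: 24.17
ee_pos: [637.9, 81.0, 23.8]
ee_rot: [98.7, 90.0, 18.7]
force: [-1.1, -0.0, 2.8]
gripper_width: 42.8
time_s: 24.92
ee_pos: [638.5, 81.1, 134.5]
ee_rot: [87.7, 89.8, 7.7]
force: [-0.4, -0.1, -1.0]
gripper_width: 42.8
t 24.92 p [638.5  81.1 134.5] phi 10.0 q [ 6. 27. 87.  0. 65. -4.] F [-0.4 -0.1 -1. ] w 42.8
-15.0 0.0 -0.2  0.0044 -0.0090 -0.2051 dist 205
-15.0 0.0 -0.2  0.1014 -0.0093 -0.2051 dist 229
```

```bash
python3 -m handwheel '-2 0 0 0 0 -0.012 0.035; -4 0 0 0.001 -0.001 -0.035 0.035; -7 0 0 0.002 -0.002 -0.065 0.035; -10 0 0 0.003 -0.003 -0.095 0.035; -12 0 0 0.004 -0.005 -0.125 0.035; -14 0 0 0.004 -0.007 -0.155 0.035; -15 0 0 0.004 -0.008 -0.18 0.035; -15 0 0 0.004 -0.009 -0.197 0.035; -15 0 0 0.004 -0.009 -0.205 0.035; -15 0 0 0.004 -0.009 -0.205 0.035; -15 0 0 0.004 -0.009 -0.205 0.035; -15 0 0 0.004 -0.009 -0.205 0.035'
python3 plan.py 594 281.5 33 25
python3 - <<'E'
from h import *
f=env.grab_frame("side"); p=env.state()['ee_pos']
b=cv2.resize(cv2.cvtColor(f,4),None,fx=4,fy=4,interpolation=cv2.INTER_CUBIC)
for k,x,y,z in(('pot_small',p[0],p[1],p[2]-24),('saucer_small',594,281.5,0)):
  for o in outline(k,x,y,0,z): cv2.polylines(b,[np.round((proj("side",o)+.5)*4).astype(np.int32)],True,(255,255,0),1)
u,v=(proj("side",[[p[0],p[1],p[2]]])[0]*4).astype(int)
cv2.imwrite("pics/s3.png",b[max(v-200,0):v+300,u-300:u+300])
E
```

```text
time_s: 25.92
ee_pos: [593.2, 280.2, 128.5]
ee_rot: [-73.2, 89.9, -138.2]
force: [0.6, -0.0, -1.1]
gripper_width: 42.3
t 25.92 p [593.2 280.2 128.5] phi 25.0 q [24. 29. 85. -0. 66. -1.] F [ 0.6 -0.  -1.1] w 42.3
0.0 0.0 0.1  0.0955 0.0014 -0.0009 dist 96
```

View pics/s3.png

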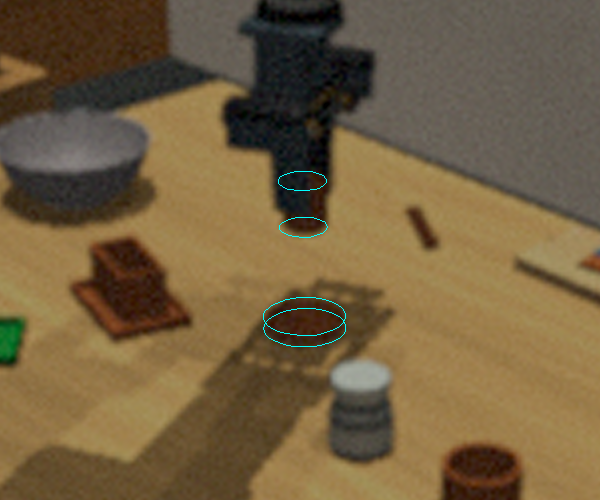

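The small planter hangs at the expected outline (303,205) above its saucer (305,322), and the oblong one stands in its own saucer at (130,285). I'll lower it now.

```bash
python3 -m handwheel '0 0 0 0.025 0.001 0 0.035; 0 0 0 0.05 0.001 0 0.035; 0 0 0 0.07 0.001 0 0.035; 0 0 0 0.082 0.001 0 0.035; 0 0 0 0.09 0.001 0 0.035; 0 0 0 0.093 0.001 0 0.035; 0 0 0 0.094 0.001 0 0.035; 0 0 0 0.095 0.001 0 0.035; 0 0 0 0.095 0.001 0 0.035; 0 0 0 0.095 0.001 0 0.035'
python3 -m handwheel '0 0 0 0.0005 0 0 0.035; 0 0 0 0.001 0 0 0.035; 0 0 0 0.0015 0 0 0.035; 0 0 0 0.002 0 0 0.035; 0 0 0 0.002 0 0 0.035'
```

```text
time_s: 26.8
ee_pos: [594.8, 282.1, 35.3]
ee_rot: [91.0, 89.9, 26.0]
force: [-0.3, 0.5, -0.1]
gripper_width: 42.6
time_s: 27.22
ee_pos: [594.1, 281.7, 32.2]
ee_rot: [-104.3, 90.0, -169.3]
force: [-0.1, -0.1, -1.6]
gripper_width: 42.7
```

```bash
python3 -m handwheel '0 0 0 0.0005 0 0 0.035; 0 0 0 0.001 0 0 0.035; 0 0 0 0.0015 0 0 0.035; 0 0 0 0.002 0 0 0.035; 0 0 0 0.002 0 0 0.035'
python3 -m handwheel '0 0 0 0.0005 0 0 0.035; 0 0 0 0.001 0 0 0.035; 0 0 0 0.001 0 0 0.035; 0 0 0 0.001 0 0 0.035'
```

```text
time_s: 27.63
ee_pos: [594.1, 281.7, 30.1]
ee_rot: [-109.3, 90.0, -174.2]
force: [-0.6, 0.1, -0.8]
gripper_width: 42.2
time_s: 27.97
ee_pos: [594.2, 281.8, 29.2]
ee_rot: [-153.2, 90.0, 141.8]
force: [1.0, 0.1, -1.3]
gripper_width: 42.3
```

```bash
python3 -m handwheel '0 0 0 0.0005 0 0 0.035; 0 0 0 0.001 0 0 0.035; 0 0 0 0.001 0 0 0.035; 0 0 0 0.001 0 0 0.035'
```

```text
time_s: 28.3
ee_pos: [594.3, 281.9, 28.8]
ee_rot: [98.6, 90.0, 33.6]
force: [-1.1, -1.3, 4.4]
gripper_width: 42.9
```

```bash
python3 -m handwheel '0 0 0 0.0005 0 0 0.035; 0 0 0 0.0005 0 0 0.035; 0 0 0 0.0005 0 0 0.035'
```

```text
time_s: 28.55
ee_pos: [594.3, 281.8, 28.8]
ee_rot: [95.2, 90.0, 30.2]
force: [-2.4, -0.7, 7.5]
gripper_width: 42.7
```

```bash
python3 -m handwheel '0 0 0 -0.0005 0 0 0.035; 0 0 0 -0.0005 0 0 0.045; 0 0 0 -0.0005 0 0 0.05; 0 0 0 -0.0005 0 0 0.06; 0 0 0 -0.0005 0 0 0.08; 0 0 0 -0.0005 0 0 0.0912; 0 0 0 -0.0005 0 0 0.0912; 0 0 0 -0.0005 0 0 0.0912'
python3 -m handwheel '0 0 0 -0.02 0 0 0.0912; 0 0 0 -0.05 0 0 0.0912; 0 0 0 -0.08 0 0 0.0912; 0 0 0 -0.12 0 0 0.0912; 0 0 0 -0.16 0 0 0.0912; 0 0 0 -0.18 0 0 0.0912; 0 0 0 -0.18 0 0 0.0912; 0 0 0 -0.18 0 0 0.0912'
python3 plan.py 200 540 215 60
```

```text
time_s: 29.22
ee_pos: [594.2, 281.8, 28.1]
ee_rot: [-134.5, 90.0, 160.5]
force: [0.1, -0.3, -0.3]
gripper_width: 80.3
time_s: 29.88
ee_pos: [594.7, 282.0, 209.8]
ee_rot: [90.6, 89.8, 25.7]
force: [-0.1, 1.0, -0.7]
gripper_width: 90.9
t 29.88 p [594.7 282.  209.8] phi 25.0 q [24. 26. 78.  0. 76. -1.] F [-0.1  1.  -0.7] w 90.9
-35.0 0.1 -0.2  -0.0060 -0.2485 -0.4008 dist 472
```

```bash
python3 -m handwheel '-35 0 0 -0.006 -0.2485 -0.4 0.0912; -35 0 0 -0.006 -0.2485 -0.4 0.0912; -35 0 0 -0.006 -0.2485 -0.4 0.0912; -35 0 0 -0.006 -0.2485 -0.4 0.0912; -35 0 0 -0.006 -0.2485 -0.4 0.0912; -35 0 0 -0.006 -0.2485 -0.4 0.0912; -35 0 0 -0.006 -0.2485 -0.4 0.0912; -35 0 0 -0.006 -0.2485 -0.4 0.0912; -35 0 0 -0.006 -0.2485 -0.4 0.0912; -35 0 0 -0.006 -0.2485 -0.4 0.0912; -35 0 0 -0.006 -0.2485 -0.4 0.0912; -35 0 0 -0.006 -0.2485 -0.4 0.0912'
python3 -m handwheel '0 0 0 0 0 0 0.0912; 0 0 0 0 0 0 0.0912; 0 0 0 0 0 0 0.0912'
cat > chk.py <<'E'
from h import *
f=env.grab_frame("top")
b=cv2.resize(cv2.cvtColor(f,4),None,fx=4,fy=4,interpolation=cv2.INTER_CUBIC)
L=[('large',452.7,-79.1,0,0),('small',594,281.5,0,0),('square',414.3,-230.5,18.4,18.4),('oblong',500.2,427.3,73.1,73.1)]
t=[]
for n,x,y,a,_ in L:
    for k,z in(('saucer_',0),('pot_',5)):
        for o in outline(k+n,x,y,a,z)[1:]: cv2.polylines(b,[np.round((proj("top",o)+.5)*4).astype(np.int32)],True,(255,255,0),1)
    p,c=fit("top",'saucer_'+n,proj("top",[[x,y,10]])[0],f); print(n,p.round(1),round(c,3))
    u,v=(proj("top",[[x,y,20]])[0]*4).astype(int); t.append(b[v-140:v+140,u-150:u+150])
cv2.imwrite("pics/end.png",np.vstack([np.hstack(t[:2]),np.hstack(t[2:])]))
cv2.imwrite("pics/side_end.png",cv2.resize(cv2.cvtColor(env.grab_frame("side"),4)[120:320,180:500],None,fx=2.5,fy=2.5,interpolation=cv2.INTER_CUBIC))
E
python3 chk.py
```

```text
time_s: 30.88
ee_pos: [194.9, 540.6, 212.1]
ee_rot: [-119.2, 89.8, -148.9]
force: [0.2, 0.2, -0.6]
gripper_width: 91.1
time_s: 31.13
ee_pos: [200.7, 538.0, 213.1]
ee_rot: [-61.6, 89.9, -91.7]
force: [-0.2, 0.2, -0.8]
gripper_width: 91.2
large [452.9 -79.2   4.7] 0.028
small [5.949e+02 2.824e+02 1.000e-01] 0.062
square [ 414.8 -230.3   18.2] 0.021
oblong [500.1 428.   73.1] 0.059
```

View pics/end.png

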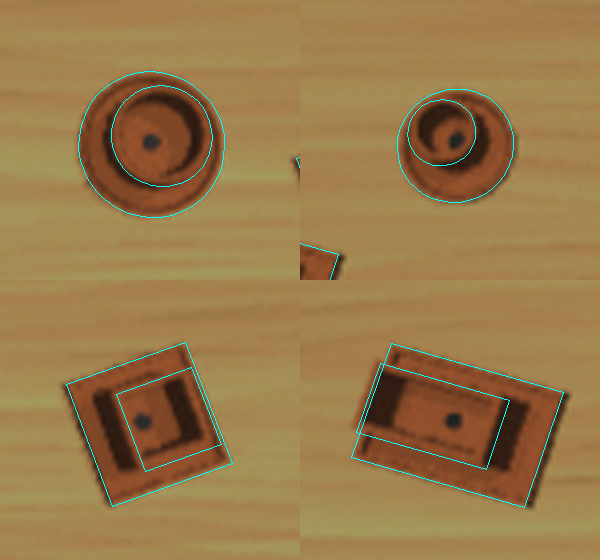

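View pics/side_end.png

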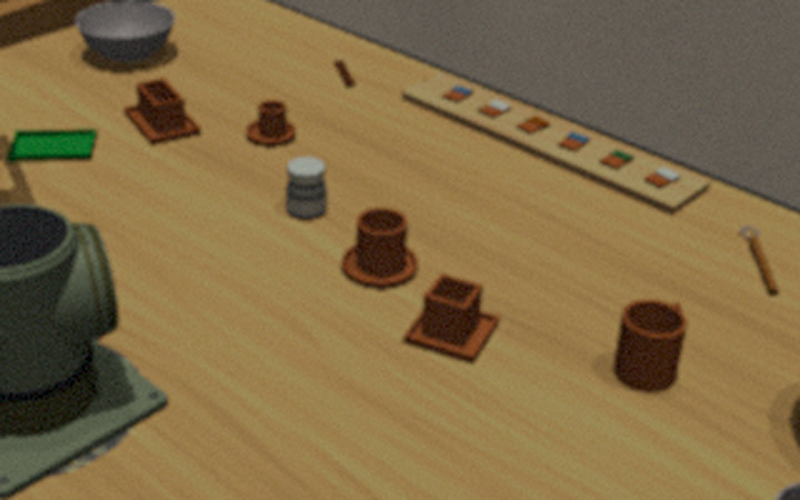

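All four planters stand upright and centred: drain holes lie within about 6 px (about 5 mm) of the saucer centres and the rims match the predicted outlines. The saucers moved by 1 mm or less, and the mug and jar still stand. I'm handing it in.

```bash
python3 -c "
from workcell import env
print(env.job_done())"
```

```text
the job is handed in; nothing more can be done
None
```

All four planters stand upright in the middle of their own saucers, and I handed the job in at about 31 s of the 128 s allowed. I placed them in the order square, large, oblong, small. Each was gripped across its sides, lowered in small steps until the force reading showed contact, and then released.

- **Centring:** in the last top view the drain holes lie within about 5 mm of the saucer centres, against the 15 mm limit.
- **Alignment:** the square and oblong planters line up with their saucers' sides by eye in the overlay, but I did not fit their angles separately.
- **Saucers:** refitted positions are within about 1 mm of where they started.
- **Mug, jar and green tray:** they look undisturbed in the side view; I did not measure the mug and jar again.
- **Odd reading:** the grip on the two round planters read 1–2 mm narrower than their stated widths. I put this down to slightly faceted sides, and pictures of each in the grip showed it held centrally, so I went on.
- **Pressing force:** the square and large planters were pressed down with about 15 N and 13 N at touchdown before I eased off, well below the 40 N limit.

No check failed. The hand-in gave no verdict.

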